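# Gauge the jig's blind hole and fit the support post that matches

### The job

The drill jig needs a loose brass support post in its red-ringed hole, standing level with the jig's fixed steel post. Probe the ringed hole with the depth rod from the wooden rack and put the rod back in its own hole in the rack. Then stand the brass post of the right length in the ringed hole, bottomed and with its top level with the fixed post, and leave the other brass post in the rack.

Things in the scene. Friction and masses are not known exactly. Their poses are not given: they have to be found in the camera images.
- ringed_hole (a point): Mouth centre of the red-ringed blind hole, 27 mm wide, 25 or 50 mm deep (not told which), in the fixed aluminium jig. z up, y along the jig (block y -75 to +90 mm, x -30 to +30 mm from here, top 72 mm over the bench), x across: jaws have most room closing along x. At y = +70 mm a fixed dark steel post, 20 mm thick, rises 75 mm. A plain hole of the other depth at y = -55 mm is not used.
- rod_hole (a point): Mouth centre, level with the rack's top, of the depth rod's hole, 19 mm wide, 30 mm deep, in the fixed wooden rack. z up, y along the rack, x across: jaws have most room closing along x. The rack is 46 mm (x) by 160 mm (y), its top 50 mm over the bench. Post holes, 27 mm wide, 30 mm deep, lie at y = +65 and +115 mm from here; which post is in which varies.
- depth_rod: Depth rod, 130 mm long, loose, standing upright in the rack: a steel rod 12 mm thick whose top 35 mm is a blue grip 20 mm thick. Origin: centre of its lower tip; z runs up the rod. 0.12 kg.
- post_short: Short brass post, a plain cylinder 20 mm thick and 100 mm long with a small taper at the foot, loose, standing in the rack. Origin: centre of its underside; z runs up the post. In a 25 mm hole it stands 75 mm proud. About 0.15 kg.
- post_long: Long brass post, a plain cylinder 20 mm thick and 125 mm long with a small taper at the foot, loose, standing in the rack. Origin: centre of its underside; z runs up the post. In a 50 mm hole it stands 75 mm proud. About 0.15 kg.

How it is judged:
On the way:
1. the tip of the depth rod is well inside the red-ringed hole (at least 20 mm deep) (z of depth_rod in the frame of ringed_hole below -0.02 m and horizontal distance between depth_rod and ringed_hole below 0.014 m), for 0.1 s.
At the end, for the whole second after the job is handed in: One brass post stands at rest in the ringed hole, upright within 14 degrees, its top level with the fixed post within 7 mm; the other is within 20 mm of where it started in the rack; the rod stands at rest in its own rack hole, at least 20 mm deep (((z of post_short in the frame of ringed_hole between -0.033 and -0.018 m and horizontal distance between post_short and ringed_hole below 0.012 m and angle between post_short's own z axis and vertical below 0.25 rad and linear speed of post_short below 0.02 m/s and distance of post_long from where it was at the start of the episode below 0.02 m) or (z of post_long in the frame of ringed_hole between -0.058 and -0.043 m and horizontal distance between post_long and ringed_hole below 0.012 m and angle between post_long's own z axis and vertical below 0.25 rad and linear speed of post_long below 0.02 m/s and distance of post_short from where it was at the start of the episode below 0.02 m)) and z of depth_rod in the frame of rod_hole below -0.02 m and horizontal distance between depth_rod and rod_hole below 0.012 m and angle between depth_rod's own z axis and vertical below 0.25 rad and linear speed of depth_rod below 0.02 m/s); the robot touches nothing.
It also fails if it takes over 66 s, if anything falls off the work surface, if the arm or the gripper's body presses on something with over 40 N, if the wrist force passes 120 N, or if a joint passes its speed limit or range.

### The arm

A 7-joint arm with a two-finger parallel gripper is mounted at the origin on a cart in front of the work surface, level with it; the furniture and walls round the work are solid. World frame = base frame: x ahead of the robot, y to its left, z up, the work surface at z = 0. Lengths are in m, angles in rad, forces in N, time in s.
With the tool pointing down it reaches from about 0.4 to 0.85 m from the base axis. Payload 10.4 kg.
Tool frame: the origin (TCP) lies at the very end of the fingers, on their centre line; the grasp point (between the pads) lies 19 mm behind it; z points along the fingers, y is the line along which they close (so a half turn about z gives the same grasp; the last joint's range is limited). The gripper opens to 85 mm and grips with 20 to 120 N. Pads are 22 mm wide; open, the fingers measure 114 mm over their backs; the gripper's body (76 mm by 85 mm) begins 54 mm behind the grasp point. The pads swing forward as they close: fully open they stand 13 mm farther back than shut.
Start: joints at [-1.168, 0.332, -0.065, 1.46, 0.022, 1.35, -0.088], TCP at [0.258, 0.569, 0.231] pointing down, gripper open.
Joint ranges: [-2.6, 2.6], [-0.5, 2.12], [-1.47, 1.34], [0.16, 2.42], [-1.27, 4.41], [0.06, 2.06], [-2.6, 2.6]. Speed limits (rad/s): [2.22, 2.22, 2.79, 2.79, 3.14, 3.14, 3.14].

### API

Orientations are given as [roll, pitch, yaw] about the fixed x, y, z axes, in that order (R = Rz(yaw) Ry(pitch) Rx(roll)).
In Python, from station import arm gives the robot as it stands.
- The arm moves only by the tool carry_out, never from a script. Its argument "steps" is a list of rows, each an object of numbers: "ax", "ay", "az": the turn, a rotation vector about the tool's x, y, z in rad; "tx", "ty", "tz": the shift along the tool's x, y, z in mm; "hand": the opening, from 0 (shut) to 1 (fully open). A call has exactly 5 rows; each row shifts and turns the commanded pose from where the row before left it, along the tool's axes as they then stand; what a row does not reach is not made up. A row lasts 1/12 s, in which the tool goes at most 41.7 mm and 7.16 degrees, less where a joint would pass 70% of its speed; a pose out of reach is approached as far as the arm can. A call is refused whole if a number of a shift passes 41.7 or a number of a turn 0.125, either way. A call with a gripper value outside its range is refused whole. The fingers move at their own pace and stop on an object; "force" is the grip in N (left out, the last holds). Time passes only in rows, so rows that do not move let the fingers close, or fill a call up. It gives the time, the measured TCP pose, the force, the opening and the grip force at its end, in the units of the state.
- arm.observe(): the state, without advancing time (a new reading comes with each control period).
- arm.snapshot(name): name is "scene" or "top" or "wrist"; returns a dict with "frame" (480x640x3 uint8, blue, green, red), "fx", "fy", "cx", "cy" (pixels), "pose" (4x4, takes a point from camera to world coordinates). Camera axes: x right, y up, looking along -z (the intrinsics and any distortion apply to the point x, -y, -z); pixel columns grow to the right and rows downward; lengths in m; the calibration is good to about 2 mm. The wrist camera is an equidistant fisheye: a pixel r from the principal point sees the ray r / f radians off the axis. A picture is of the moment at which its call begins. There is no depth.
- arm.hand_in(): hands the job in; it is judged then, once.
Trained networks look in a picture, given as the dict that the camera call returned (one of the last four; its "shot" number tells which), for a name from the list of things; names that differ only in an ending like _2 or _b are one class to them, and where a whole thing is asked for, a point or a joint stands for the part that bears it (a point fixed in the world has none). Each returns a list of dicts, best first, with "conf" (0 to 1); they miss things now and then, are a little off and sometimes report something else, mostly with a low value. They report only what shows in the picture. A call takes as long as a camera call.
- arm.cut_out(label, picture): "region" (480x640 bool, what is visible of it) and "bbox" ([left, top, width, height] in pixels, round what is visible of it).
The state is a dict: "clock": time; "q": joint angles; "dq": joint speeds; "joint_efforts": joint torques, N m; "position": TCP position; "orientation": TCP orientation; "force": force on the tool from outside, world axes, zero at the start; "moment": the same for the moment, N m; "grip_width": finger opening in m; "gripper_force": force on a finger pad.
Only numpy, scipy, OpenCV 4.12 (cv2) and the standard library are available. Lean on these libraries where they do the work, as an engineer would, in place of code of your own. Each camera call takes 0.05 s, during which the arm holds its last target. There are 200 camera calls.

## Working session

There is one attempt and no reset: what is moved stays moved. The work goes in short steps, Python scripts to look and compute and a tool call to move; the robot and the scene stay as the last step left them, time stands still between calls to the robot, and variables do not carry over. Pictures are saved under pics/ and viewed, at most 12 in all, crops included, and the job is handed in when it is done.

Besides the shell and the picture viewer there is one more tool, called after "Emit:" by a JSON object that holds its "method" and its "body". carry_out: Moves the arm, as the interface text tells. Its arguments: {"type":"object","properties":{"steps":{"type":"array","items":{"type":"object","properties":{"ax":{"type":"number"},"ay":{"type":"number"},"az":{"type":"number"},"tx":{"type":"number"},"ty":{"type":"number"},"tz":{"type":"number"},"hand":{"type":"number"}}}},"force":{"type":"number"}},"required":["steps"]}

```bash
ls; mkdir -p pics; cat > h.py <<'E'
import numpy as np, cv2
from station import arm
E
python3 - <<'E'
from h import *
o=arm.observe(); print({k:np.round(v,3).tolist() for k,v in o.items()})
a=arm.snapshot("scene"); b=arm.snapshot("top")
for p,n in((a,"scene"),(b,"top")):
    print(n,p["fx"],p["fy"],p["cx"],p["cy"],np.round(p["pose"],4).tolist(),[k for k in p])
    for l in("ringed_hole","rod_hole","depth_rod","post_short","post_long"):
        for d in arm.cut_out(l,p)[:3]: print(n,l,round(d["conf"],2),d["bbox"],int(d["region"].sum()))
cv2.imwrite("pics/a.png",np.hstack([cv2.resize(a["frame"],(400,300)),cv2.resize(b["frame"],(400,300))]))
cv2.imwrite("pics/top.png",b["frame"]);cv2.imwrite("pics/scene.png",a["frame"])
E
```

```text
pics
{'clock': 0.0, 'q': [-1.168, 0.333, -0.065, 1.461, 0.022, 1.35, -0.089], 'dq': [0.001, 0.0, -0.002, -0.001, 0.0, -0.002, 0.0], 'joint_efforts': [-0.0, -62.544, 0.049, -39.16, 0.016, 0.01, 0.0], 'position': [0.258, 0.569, 0.231], 'orientation': [-3.14, 0.0, 2.716], 'force': [0.451, -0.554, 0.138], 'moment': [0.029, -0.066, 0.031], 'gripper_force': 0.0, 'grip_width': 0.086}
scene 456.78972727524217 456.78972727524217 316.5452121490914 240.22130208809008 [[-0.5519, 0.4221, -0.7192, -0.2112], [-0.8338, -0.296, 0.4661, 0.5115], [-0.0161, 0.8569, 0.5152, 0.5153], [0.0, 0.0, 0.0, 1.0]] ['frame', 'fx', 'fy', 'cx', 'cy', 'pose', 'shot']
scene ringed_hole 0.68 [352.7, 182.9, 79.3, 73.2] 3237
scene rod_hole 0.89 [218.3, 250.2, 61.6, 77.4] 2164
scene depth_rod 0.88 [256.1, 208.0, 13.7, 53.1] 431
scene post_short 0.9 [238.9, 239.1, 15.2, 44.6] 490
scene post_long 0.66 [222.9, 241.8, 17.7, 56.1] 685
top 464.8928426471932 464.8928426471932 322.56358638224253 237.46831864347064 [[0.0144, 0.9944, -0.1051, 0.3255], [-0.9999, 0.0139, -0.0055, 0.0902], [-0.004, 0.1051, 0.9945, 0.9231], [0.0, 0.0, 0.0, 1.0]] ['frame', 'fx', 'fy', 'cx', 'cy', 'pose', 'shot']
top ringed_hole 0.86 [378.1, 217.3, 94.3, 34.8] 3117
top rod_hole 0.67 [199.5, 206.9, 80.9, 70.7] 1787
top depth_rod 0.6 [253.4, 210.8, 15.5, 15.2] 164
top post_short 0.67 [225.7, 235.2, 18.6, 14.7] 233
top post_long 0.62 [194.5, 248.3, 26.1, 17.4] 268
```

View pics/top.png

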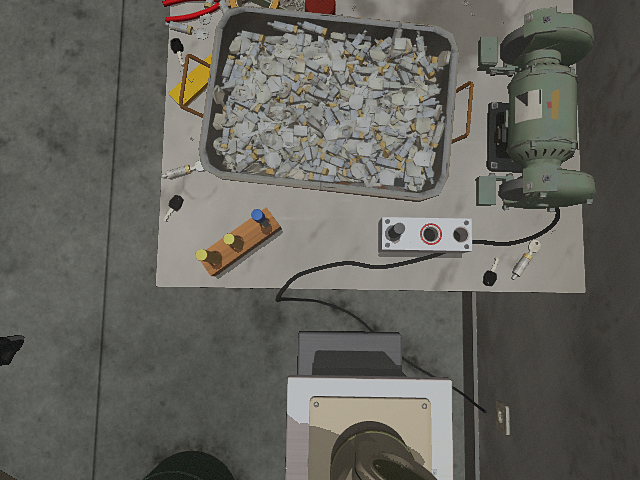

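View pics/scene.png

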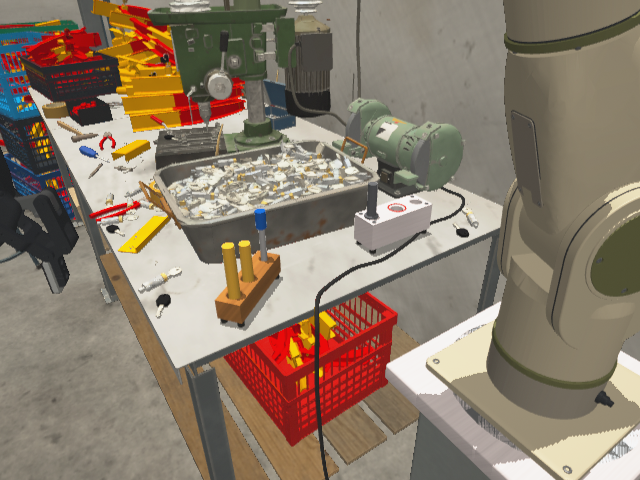

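The top view shows the rod at (258,215), the short post at about (230,240), the long post at about (203,257), and the ring at (431,234) with the steel post left of it at (395,232). The scene view agrees with this.

```bash
cat >> h.py <<'E'
def ray(p,u,v):
    x,y=(u-p["cx"])/p["fx"],(v-p["cy"])/p["fy"]
    if p.get("fish"):
        r=np.hypot(x,y); s=np.sin(r)/max(r,1e-9); d=np.array([x*s,-y*s,-np.cos(r)])
    else: d=np.array([x,-y,-1.])
    T=np.array(p["pose"]); return T[:3,3],T[:3,:3]@d
def onz(p,u,v,z):
    o,d=ray(p,u,v); return o+d*(z-o[2])/d[2]
def proj(p,X):
    T=np.array(p["pose"]); c=T[:3,:3].T@(np.array(X)-T[:3,3]); x,y,z=c[0],-c[1],-c[2]
    if p.get("fish"):
        r=np.hypot(x,y); t=np.arctan2(r,z); x,y=x/r*t,y/r*t
    else: x,y=x/z,y/z
    return np.array([p["cx"]+p["fx"]*x,p["cy"]+p["fy"]*y])
E
python3 - <<'E'
from h import *
P={}
for n in("scene","top"):
    p=arm.snapshot(n); P[n]=p
    hsv=cv2.cvtColor(p["frame"],cv2.COLOR_BGR2HSV); H,S,V=cv2.split(hsv)
    def cen(m,l,pad=0):
        d=arm.cut_out(l,p)
        if not d: return None
        x,y,w,h=[int(round(t)) for t in d[0]["bbox"]]
        k=np.zeros_like(m);k[y-pad:y+h+pad,x-pad:x+w+pad]=1
        v,u=np.nonzero(m&k.astype(bool)); return u.mean(),v.mean(),u.min(),u.max(),v.min(),v.max(),len(u)
    ring=cen(((H<8)|(H>172))&(S>120)&(V>60),"ringed_hole"); blue=cen((H>100)&(H<130)&(S>120),"depth_rod",3)
    print(n,"ring",np.round(ring,1),"blue",np.round(blue,1))
    print(onz(p,ring[0],ring[1],.072), onz(p,blue[0],blue[1],.1325 if n=="scene" else .15))
# optimise rack pose: outlines projected vs. masks?  print zoomed crop
p=P["top"]
c=cv2.resize(p["frame"][195:285,185:290],None,fx=7,fy=6.6,interpolation=cv2.INTER_CUBIC)[:600,:735]
cv2.imwrite("pics/c.png",c)
c=cv2.resize(p["frame"][205:265,370:480],None,fx=7,fy=7,interpolation=cv2.INTER_CUBIC)
cv2.imwrite("pics/d.png",c)
E
```

```text
scene ring [397.3 207.9 388.  405.  204.  211.   18. ] blue [260.1 218.7 254.  266.  209.  229.  215. ]
[ 0.41998391 -0.10316763  0.072     ] [0.4422732  0.20639784 0.1325    ]
top ring [431.1 234.  420.  441.  223.  244.   81. ] blue [257.1 214.7 251.  264.  209.  222.  111. ]
[ 0.42456109 -0.10483977  0.072     ] [0.44423048 0.20511939 0.15      ]
```

View pics/c.png

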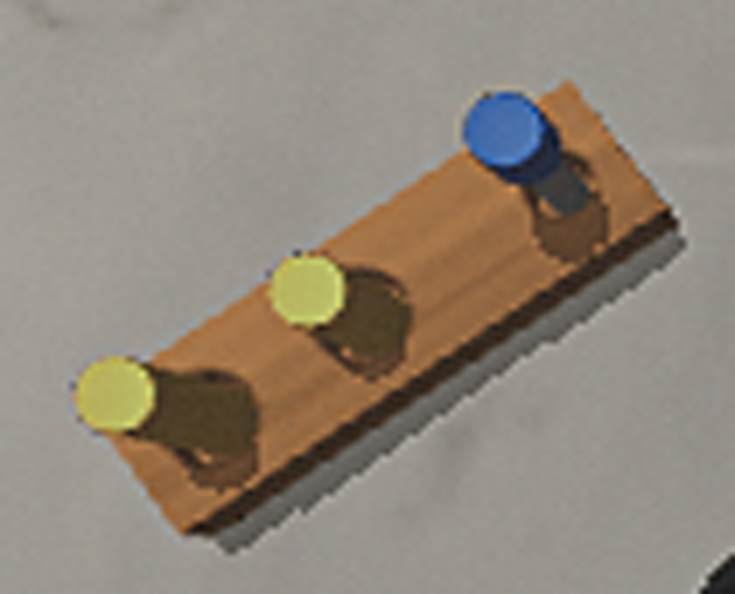

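View pics/d.png

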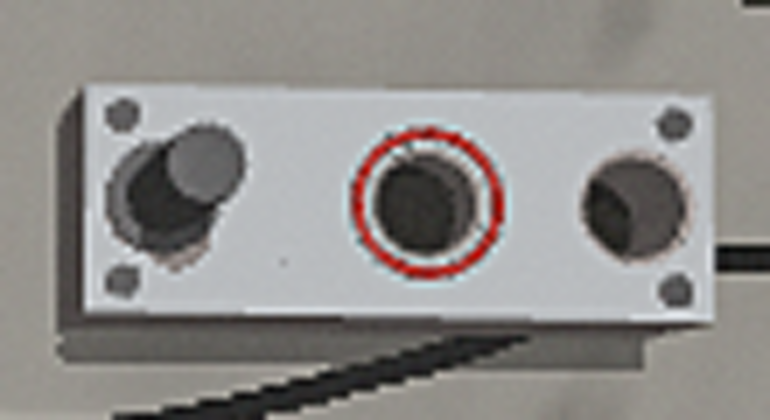

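```bash
python3 - <<'E'
from h import *
p=arm.snapshot("top")
f=lambda x,y:(185+x/7,195+y/6.6)
R=onz(p,*f(505,130),.15);S=onz(p,*f(308,290),.12);L=onz(p,*f(117,395),.145)
print("rod",R,"S",S,"L",L)
C=[onz(p,*f(*c),.05) for c in((567,82),(670,210),(190,530))]
print(C,[np.linalg.norm(C[0]-C[1]),np.linalg.norm(C[1]-C[2])])
d=C[2]-C[1];print("rack y dir",np.arctan2(d[1],d[0]),"SR",np.linalg.norm(S-R),np.linalg.norm((L-R)[:2]),np.arctan2(*(L-R)[1::-1]))
u=d/np.linalg.norm(d); m=(C[0]+C[1])/2; print("rod hole from edge (centerline)",m+u*.0225, m+u*.0875,m+u*.1375, [(X-m)@u for X in(R,S,L)])
g=lambda x,y:(370+x/7,205+y/7)
A=onz(p,*g(428,203),.072);B=onz(p,*g(636,208),.072);print("ring",A,B,np.linalg.norm(A-B)); e=A-B;print("jig y dir",np.arctan2(e[1],e[0]))
J=[onz(p,*g(*c),.072) for c in((84,84),(712,96),(712,324),(84,312))];e=J[0]-J[1];print(np.arctan2(e[1],e[0]),J)
print("yaw tool x/y:",arm.observe()["orientation"])
E
```

```text
rod [0.4441804  0.20501394 0.15      ] S [0.40553721 0.25716343 0.12      ] L [0.37557961 0.29683412 0.145     ]
[array([0.47374043, 0.20342018, 0.05      ]), array([0.43694509, 0.17453236, 0.05      ]), array([0.34358641, 0.30090182, 0.05      ])] [np.float64(0.046780371784577356), np.float64(0.15711487686103784)]
rack y dir 2.207075035782379 SR 0.07150430582063702 0.11461681770365312 2.2124523339722337
rod hole from edge (centerline) [0.44197311 0.2070733  0.05      ] [0.40334969 0.25935362 0.05      ] [0.37363937 0.29956924 0.05      ] [np.float64(0.0195320432693215), np.float64(0.08443856823708785), np.float64(0.13414720388508014)]
ring [ 0.42465309 -0.10487637  0.072     ] [ 0.42409034 -0.15947744  0.072     ] 0.0546039686491928
jig y dir 1.5604900970785676
1.5652472805456634 [array([ 0.45502372, -0.01444602,  0.072     ]), array([ 0.45410504, -0.17999966,  0.072     ]), array([ 0.39379623, -0.17883563,  0.072     ]), array([ 0.39463778, -0.01450278,  0.072     ])]
yaw tool x/y: [ 3.14152906e+00 -2.97325940e-05  2.71580517e+00]
```

Emit:
{"method": "carry_out", "body": {"steps": [{"tx":-32,"ty":-25.5,"hand":1},{"tx":-32,"ty":-25.5},{"tx":-32,"ty":-25.5},{"tx":-32,"ty":-25.5},{"tx":-32,"ty":-25.5}]}}

```text
schema error: expected keys ax, ay, az, tx, ty, tz, hand
```

Emit:
{"method": "carry_out", "body": {"steps": [{"tx":-32,"ty":-25.5},{"tx":-32,"ty":-25.5},{"tx":-32,"ty":-25.5},{"tx":-32,"ty":-25.5},{"tx":-32,"ty":-25.5}]}}

```text
schema error: expected keys ax, ay, az, tx, ty, tz, hand
```

Emit:
{"method": "carry_out", "body": {"steps": [{"az":0.1},{"az":0.1},{"az":0.1},{"az":0.1},{"az":0.1}]}}

```text
schema error: expected keys ax, ay, az, tx, ty, tz, hand
```

```bash
cat >> h.py <<'E'
def pose():
    o=arm.observe(); return np.array(o["position"]),o["orientation"]
def plan(x,y,z,yaw=None,n=1):
    "tool-frame shift in mm (at present orientation) and az turn needed, split in n rows"
    p,r=pose(); from scipy.spatial.transform import Rotation as Ro
    d=Ro.from_euler("xyz",r).as_matrix().T@(np.array([x,y,z])-p)*1000
    a=0 if yaw is None else -((yaw-r[2]+np.pi/2)%np.pi-np.pi/2)
    print("pos",p.round(4),"rpy",np.round(r,3),"shift",(d/n).round(1),"az",round(a/n,4),"norm",round(np.linalg.norm(d)/n,1))
E
python3 - <<'E'
from h import *
o=arm.observe();print(o["clock"],np.round(o["dq"],2),o["force"])
plan(.4445,.205,.111,2.21)
w=arm.snapshot("wrist");print({k:v for k,v in w.items() if k!="frame"})
w["fish"]=1
for l in("depth_rod","rod_hole","post_short","post_long"):
    for d in arm.cut_out(l,w)[:2]: print(l,round(d["conf"],2),d["bbox"])
print(proj(w,(.4445,.205,.15)),proj(w,(.4055,.257,.12)),proj(w,(.3756,.297,.145)))
cv2.imwrite("pics/w.png",w["frame"])
E
```

```text
0.95 [-0. -0.  0.  0.  0.  0.  0.] [-0.52200684 -0.08866063 -0.24734771]
pos [0.2581 0.5692 0.2313] rpy [ 3.142 -0.     2.716] shift [-320.2 -254.7  120.3] az 0.5058 norm 426.5
{'fx': 371.64829954431775, 'fy': 371.64829954431775, 'cx': 318.16608456313793, 'cy': 236.50530344442944, 'pose': array([[ 4.13970193e-01, -8.64592569e-01, -2.84795309e-01,
         1.84901451e-01],
       [ 9.10290435e-01,  3.93167110e-01,  1.29579893e-01,
         6.01410496e-01],
       [-6.16640527e-05, -3.12888659e-01,  9.49789810e-01,
         3.74706826e-01],
       [ 0.00000000e+00,  0.00000000e+00,  0.00000000e+00,
         1.00000000e+00]]), 'shot': 6}
depth_rod 0.73 [116.1, 449.3, 14.6, 29.0]
rod_hole 0.65 [141.7, 420.9, 14.1, 25.9]
post_short 0.53 [124.3, 446.9, 12.4, 6.7]
post_long 0.8 [129.9, 420.5, 15.7, 26.7]
[113.87345617 486.45543448] [129.13236935 446.18620368] [128.12593056 440.49441339]
```

View pics/w.png

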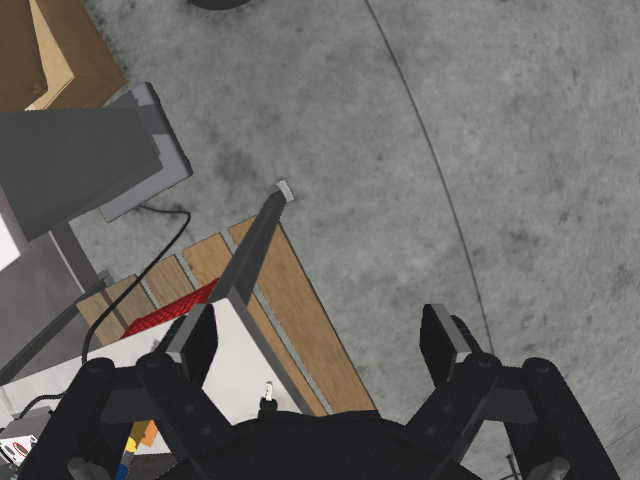

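The wrist view is still from the start pose, with the rack partly hidden at lower left (125,460). The moves were refused because every row needs all the keys, so I'll resend them.

Emit:
{"method": "carry_out", "body": {"steps": [{"ax":0,"ay":0,"az":0,"tx":-32,"ty":-25.5,"tz":0,"hand":1},{"ax":0,"ay":0,"az":0,"tx":-32,"ty":-25.5,"tz":0,"hand":1},{"ax":0,"ay":0,"az":0,"tx":-32,"ty":-25.5,"tz":0,"hand":1},{"ax":0,"ay":0,"az":0,"tx":-32,"ty":-25.5,"tz":0,"hand":1},{"ax":0,"ay":0,"az":0,"tx":-32,"ty":-25.5,"tz":0,"hand":1}]}}

```text
clock: 1.62
position: [0.3518, 0.3852, 0.2314]
orientation: [3.141, -0.0, 2.716]
force: [0.8, 0.9, -0.1]
grip_width: 0.0855
gripper_force: 0.0
```

Emit:
{"method": "carry_out", "body": {"steps": [{"ax":0,"ay":0,"az":0,"tx":-32,"ty":-25.5,"tz":0,"hand":1},{"ax":0,"ay":0,"az":0,"tx":-32,"ty":-25.5,"tz":0,"hand":1},{"ax":0,"ay":0,"az":0,"tx":-32,"ty":-25.5,"tz":0,"hand":1},{"ax":0,"ay":0,"az":0,"tx":-32,"ty":-25.5,"tz":0,"hand":1},{"ax":0,"ay":0,"az":0,"tx":-32,"ty":-25.5,"tz":0,"hand":1}]}}

```text
clock: 2.03
position: [0.4448, 0.2029, 0.2317]
orientation: [3.141, 0.0, 2.716]
force: [-0.1, 0.4, -0.5]
grip_width: 0.0851
gripper_force: 0.0
```

Emit:
{"method": "carry_out", "body": {"steps": [{"ax":0,"ay":0,"az":0.1,"tx":0,"ty":0,"tz":0,"hand":1},{"ax":0,"ay":0,"az":0.1,"tx":0,"ty":0,"tz":0,"hand":1},{"ax":0,"ay":0,"az":0.1,"tx":0,"ty":0,"tz":0,"hand":1},{"ax":0,"ay":0,"az":0.1,"tx":0,"ty":0,"tz":0,"hand":1},{"ax":0,"ay":0,"az":0.1,"tx":0,"ty":0,"tz":0,"hand":1}]}}

```text
clock: 2.45
position: [0.4443, 0.2047, 0.2315]
orientation: [3.141, -0.0, 2.211]
force: [0.4, 0.6, -0.1]
grip_width: 0.0852
gripper_force: 0.0
```

```bash
python3 - <<'E'
from h import *
o=arm.observe();print(o["clock"],np.round(o["dq"],2),np.round(o["q"],2),o["force"])
plan(.4445,.205,.111,2.21)
w=arm.snapshot("wrist");w["fish"]=1
for l in("depth_rod","rod_hole","post_short","post_long"):
    for d in arm.cut_out(l,w)[:2]: print(l,round(d["conf"],2),d["bbox"])
print(proj(w,(.4445,.205,.15)),proj(w,(.4055,.257,.12)),proj(w,(.3756,.297,.145)))
cv2.imwrite("pics/w2.png",w["frame"])
E
```

```text
2.45 [-0.02 -0.    0.01  0.    0.   -0.   -1.19] [-0.74  0.02  0.22  1.82 -0.01  1.3   0.12] [ 0.39886277  0.551514   -0.09421251]
pos [0.4443 0.2047 0.2315] rpy [ 3.141 -0.     2.211] shift [1.000e-01 3.000e-01 1.205e+02] az 0.0006 norm 120.5
depth_rod 0.84 [304.5, 198.4, 31.8, 59.9]
rod_hole 0.72 [293.0, 50.7, 52.3, 177.6]
post_short 0.55 [302.9, 122.8, 32.6, 29.2]
post_short 0.3 [301.3, 45.9, 32.9, 43.2]
post_long 0.58 [303.5, 45.2, 29.8, 44.3]
[319.83769747 244.5574181 ] [319.26221011 139.36111904] [319.18079829  61.3656269 ]
```

View pics/w2.png

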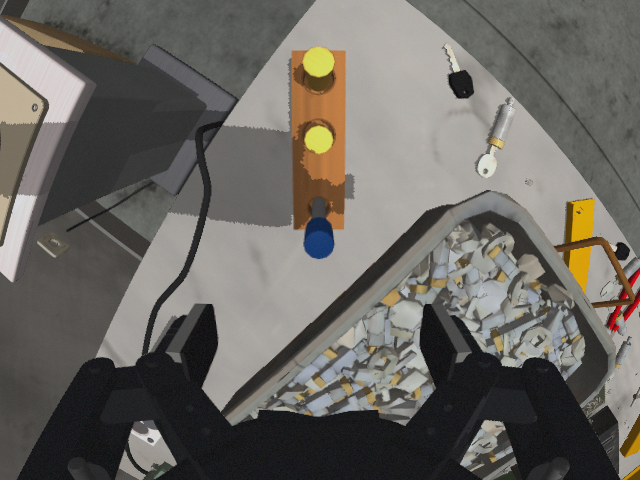

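The wrist view shows the posts in line with the tool: long at (319,62), short at (319,139), rod at (319,240). They match the projections. The tub is close on the right, so I'll descend with the hand half closed.

Emit:
{"method": "carry_out", "body": {"steps": [{"ax":0,"ay":0,"az":0,"tx":0,"ty":0,"tz":10,"hand":0.5},{"ax":0,"ay":0,"az":0,"tx":0,"ty":0,"tz":10,"hand":0.5},{"ax":0,"ay":0,"az":0,"tx":0,"ty":0,"tz":10,"hand":0.5},{"ax":0,"ay":0,"az":0,"tx":0,"ty":0,"tz":20,"hand":0.5},{"ax":0,"ay":0,"az":0,"tx":0,"ty":0,"tz":20,"hand":0.5}], "force": 40}}

```text
clock: 3.12
position: [0.4441, 0.2047, 0.1598]
orientation: [3.141, -0.0, 2.216]
force: [-0.4, -0.1, -0.9]
grip_width: 0.043
gripper_force: 0.0
```

Emit:
{"method": "carry_out", "body": {"steps": [{"ax":0,"ay":0,"az":0,"tx":0,"ty":0,"tz":20,"hand":0.5},{"ax":0,"ay":0,"az":0,"tx":0,"ty":0,"tz":15,"hand":0.5},{"ax":0,"ay":0,"az":0,"tx":0,"ty":0,"tz":13,"hand":0.5},{"ax":0,"ay":0,"az":0,"tx":0,"ty":0,"tz":0,"hand":0.5},{"ax":0,"ay":0,"az":0,"tx":0,"ty":0,"tz":0,"hand":0.5}]}}

```text
clock: 3.53
position: [0.4436, 0.2044, 0.1123]
orientation: [-3.139, -0.0, 2.216]
force: [0.5, 0.0, 0.1]
grip_width: 0.0427
gripper_force: 0.0
```

Emit:
{"method": "carry_out", "body": {"steps": [{"ax":0,"ay":0,"az":0,"tx":0,"ty":0,"tz":0,"hand":0},{"ax":0,"ay":0,"az":0,"tx":0,"ty":0,"tz":0,"hand":0},{"ax":0,"ay":0,"az":0,"tx":0,"ty":0,"tz":0,"hand":0},{"ax":0,"ay":0,"az":0,"tx":0,"ty":0,"tz":0,"hand":0},{"ax":0,"ay":0,"az":0,"tx":0,"ty":0,"tz":0,"hand":0}]}}

```text
clock: 3.95
position: [0.4447, 0.2051, 0.1141]
orientation: [3.14, -0.0, 2.216]
force: [-1.4, 0.2, 6.6]
grip_width: 0.0191
gripper_force: 39.3
```

Emit:
{"method": "carry_out", "body": {"steps": [{"ax":0,"ay":0,"az":0,"tx":0,"ty":0,"tz":-15,"hand":0},{"ax":0,"ay":0,"az":0,"tx":0,"ty":0,"tz":-30,"hand":0},{"ax":0,"ay":0,"az":0,"tx":0,"ty":0,"tz":-35,"hand":0},{"ax":0,"ay":0,"az":0,"tx":0,"ty":0,"tz":-40,"hand":0},{"ax":0,"ay":0,"az":0,"tx":0,"ty":0,"tz":-31,"hand":0}]}}

```text
clock: 4.37
position: [0.4443, 0.2048, 0.2671]
orientation: [3.14, 0.0, 2.216]
force: [1.0, 0.9, -0.3]
grip_width: 0.019
gripper_force: 39.4
```

Emit:
{"method": "carry_out", "body": {"steps": [{"ax":0,"ay":0,"az":0,"tx":-29.5,"ty":-25.3,"tz":0,"hand":0},{"ax":0,"ay":0,"az":0,"tx":-29.5,"ty":-25.3,"tz":0,"hand":0},{"ax":0,"ay":0,"az":0,"tx":-29.5,"ty":-25.3,"tz":0,"hand":0},{"ax":0,"ay":0,"az":0,"tx":-29.5,"ty":-25.3,"tz":0,"hand":0},{"ax":0,"ay":0,"az":0,"tx":-29.5,"ty":-25.3,"tz":0,"hand":0}]}}

```text
clock: 4.78
position: [0.4312, 0.0091, 0.2642]
orientation: [3.141, -0.0, 2.216]
force: [0.6, -0.4, -0.2]
grip_width: 0.019
gripper_force: 39.5
```

Emit:
{"method": "carry_out", "body": {"steps": [{"ax":0,"ay":0,"az":0,"tx":-29.5,"ty":-25.3,"tz":0,"hand":0},{"ax":0,"ay":0,"az":0,"tx":-29.5,"ty":-25.3,"tz":0,"hand":0},{"ax":0,"ay":0,"az":0,"tx":-29.5,"ty":-25.3,"tz":0,"hand":0},{"ax":0,"ay":0,"az":0.1,"tx":0,"ty":0,"tz":0,"hand":0},{"ax":0,"ay":0,"az":0.11,"tx":0,"ty":0,"tz":0,"hand":0}]}}

```text
clock: 5.2
position: [0.4239, -0.1078, 0.2644]
orientation: [3.141, -0.0, 1.998]
force: [0.3, 1.5, -1.3]
grip_width: 0.0188
gripper_force: 39.5
```

Emit:
{"method": "carry_out", "body": {"steps": [{"ax":0,"ay":0,"az":0.11,"tx":0,"ty":0,"tz":0,"hand":0},{"ax":0,"ay":0,"az":0.11,"tx":0,"ty":0,"tz":0,"hand":0},{"ax":0,"ay":0,"az":0.11,"tx":0,"ty":0,"tz":0,"hand":0},{"ax":0,"ay":0,"az":0.11,"tx":0,"ty":0,"tz":0,"hand":0},{"ax":0,"ay":0,"az":0,"tx":0,"ty":0,"tz":0,"hand":0}]}}

```text
clock: 5.62
position: [0.4243, -0.1055, 0.2642]
orientation: [-3.142, -0.0, 1.561]
force: [0.4, -0.1, -1.9]
grip_width: 0.0186
gripper_force: 39.5
```

```bash
cat >> h.py <<'E'
def ringw():
    w=arm.snapshot("wrist");w["fish"]=1
    H,S,V=cv2.split(cv2.cvtColor(w["frame"],cv2.COLOR_BGR2HSV))
    m=((H<8)|(H>172))&(S>120)&(V>50)
    u0=proj(w,(.4247,-.1049,.072)); vv,uu=np.mgrid[:480,:640]
    m&=np.hypot(uu-u0[0],vv-u0[1])<70
    v,u=np.nonzero(m); X=np.array([onz(w,a,b,.072)[:2] for a,b in zip(u,v)])
    from scipy.optimize import least_squares
    s=least_squares(lambda q:np.hypot(*(X-q[:2]).T)-q[2],[.4247,-.1049,.02],loss="soft_l1",f_scale=.001).x
    print("ring px",len(u),u0,"fit",s.round(4)); return w,m
E
python3 - <<'E'
from h import *
w,m=ringw(); plan(.4247,-.1049,.18,1.565); print(arm.observe()["clock"],np.round(arm.observe()["q"],2))
d=arm.cut_out("depth_rod",w); print([(x["conf"],x["bbox"]) for x in d], proj(w,(.4247,-.1049,pose()[0][2]-.094)))
cv2.imwrite("pics/w3.png",w["frame"])
E
```

```text
ring px 300 [318.75775924 203.97761195] fit [ 0.4244 -0.1059  0.0185]
pos [ 0.4242 -0.1055  0.2642] rpy [-3.142 -0.     1.567] shift [ 0.6  0.5 84.2] az 0.0023 norm 84.2
5.6667 [-0.41 -0.15  0.5   1.9   0.07  1.38  0.07]
[(0.69, [289.7, 233.5, 56.8, 140.1])] [319.12410258 237.29370418]
```

View pics/w3.png

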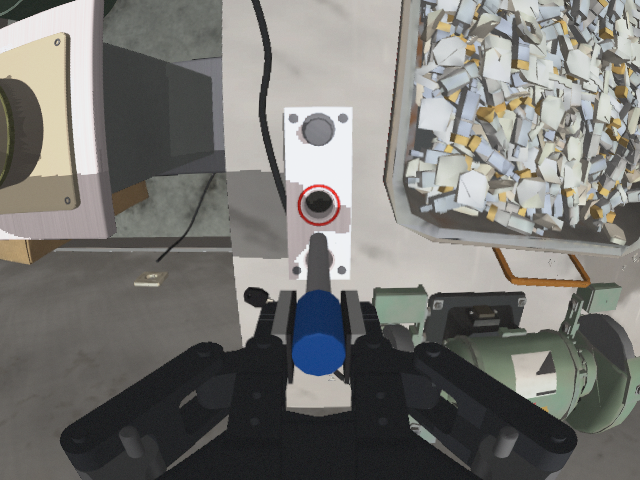

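The rod hangs straight, with its tip at (319,237), right over the ring fit (0.4244, -0.1059). The TCP is within 0.5 mm of it, so I'll probe.

Emit:
{"method": "carry_out", "body": {"steps": [{"ax":0,"ay":0,"az":0,"tx":0,"ty":0,"tz":25,"hand":0},{"ax":0,"ay":0,"az":0,"tx":0,"ty":0,"tz":25,"hand":0},{"ax":0,"ay":0,"az":0,"tx":0,"ty":0,"tz":25,"hand":0},{"ax":0,"ay":0,"az":0,"tx":0,"ty":0,"tz":20,"hand":0},{"ax":0,"ay":0,"az":0,"tx":0,"ty":0,"tz":15,"hand":0}]}}

```text
clock: 6.13
position: [0.4236, -0.1053, 0.1525]
orientation: [-3.14, -0.0, 1.57]
force: [0.1, 0.6, -2.1]
grip_width: 0.0189
gripper_force: 39.6
```

Emit:
{"method": "carry_out", "body": {"steps": [{"ax":0,"ay":0,"az":0,"tx":0,"ty":0,"tz":2,"hand":0},{"ax":0,"ay":0,"az":0,"tx":0,"ty":0,"tz":2,"hand":0},{"ax":0,"ay":0,"az":0,"tx":0,"ty":0,"tz":2,"hand":0},{"ax":0,"ay":0,"az":0,"tx":0,"ty":0,"tz":2,"hand":0},{"ax":0,"ay":0,"az":0,"tx":0,"ty":0,"tz":2,"hand":0}]}}

```text
clock: 6.55
position: [0.425, -0.1055, 0.145]
orientation: [3.14, -0.0, 1.566]
force: [-0.1, -0.3, -1.5]
grip_width: 0.0188
gripper_force: 39.5
```

Emit:
{"method": "carry_out", "body": {"steps": [{"ax":0,"ay":0,"az":0,"tx":0,"ty":0,"tz":1.5,"hand":0},{"ax":0,"ay":0,"az":0,"tx":0,"ty":0,"tz":1.5,"hand":0},{"ax":0,"ay":0,"az":0,"tx":0,"ty":0,"tz":1.5,"hand":0},{"ax":0,"ay":0,"az":0,"tx":0,"ty":0,"tz":1.5,"hand":0},{"ax":0,"ay":0,"az":0,"tx":0,"ty":0,"tz":0,"hand":0}]}}

```text
clock: 6.97
position: [0.426, -0.1057, 0.1407]
orientation: [3.138, -0.001, 1.566]
force: [-6.3, 0.4, 24.7]
grip_width: 0.0187
gripper_force: 43.5
```

Contact is at TCP z = 0.141, so the tip is at 0.047 and the hole is 25 mm deep: the short post fits. Next I'll lift and return the rod.

Emit:
{"method": "carry_out", "body": {"steps": [{"ax":0,"ay":0,"az":0,"tx":0,"ty":0,"tz":-15,"hand":0},{"ax":0,"ay":0,"az":0,"tx":0,"ty":0,"tz":-25,"hand":0},{"ax":0,"ay":0,"az":0,"tx":0,"ty":0,"tz":-30,"hand":0},{"ax":0,"ay":0,"az":0,"tx":0,"ty":0,"tz":-35,"hand":0},{"ax":0,"ay":0,"az":0,"tx":0,"ty":0,"tz":-22,"hand":0}]}}

```text
clock: 7.38
position: [0.4249, -0.1057, 0.2684]
orientation: [3.139, -0.0, 1.566]
force: [0.7, 0.6, -1.5]
grip_width: 0.019
gripper_force: 40.3
```

Emit:
{"method": "carry_out", "body": {"steps": [{"ax":0,"ay":0,"az":-0.108,"tx":0,"ty":0,"tz":0,"hand":0},{"ax":0,"ay":0,"az":-0.108,"tx":0,"ty":0,"tz":0,"hand":0},{"ax":0,"ay":0,"az":-0.108,"tx":0,"ty":0,"tz":0,"hand":0},{"ax":0,"ay":0,"az":-0.108,"tx":0,"ty":0,"tz":0,"hand":0},{"ax":0,"ay":0,"az":-0.108,"tx":0,"ty":0,"tz":0,"hand":0}]}}

```text
clock: 7.8
position: [0.4244, -0.1055, 0.2653]
orientation: [3.141, -0.0, 2.111]
force: [-0.3, -0.5, -1.2]
grip_width: 0.0193
gripper_force: 40.3
```

Emit:
{"method": "carry_out", "body": {"steps": [{"ax":0,"ay":0,"az":-0.108,"tx":0,"ty":0,"tz":0,"hand":0},{"ax":0,"ay":0,"az":0,"tx":29.5,"ty":25.3,"tz":0,"hand":0},{"ax":0,"ay":0,"az":0,"tx":29.5,"ty":25.3,"tz":0,"hand":0},{"ax":0,"ay":0,"az":0,"tx":29.5,"ty":25.3,"tz":0,"hand":0},{"ax":0,"ay":0,"az":0,"tx":29.5,"ty":25.3,"tz":0,"hand":0}]}}

```text
clock: 8.22
position: [0.4344, 0.0513, 0.2655]
orientation: [3.141, -0.0, 2.213]
force: [0.6, -0.5, -0.7]
grip_width: 0.019
gripper_force: 40.3
```

Emit:
{"method": "carry_out", "body": {"steps": [{"ax":0,"ay":0,"az":0,"tx":29.5,"ty":25.3,"tz":0,"hand":0},{"ax":0,"ay":0,"az":0,"tx":29.5,"ty":25.3,"tz":0,"hand":0},{"ax":0,"ay":0,"az":0,"tx":29.5,"ty":25.3,"tz":0,"hand":0},{"ax":0,"ay":0,"az":0,"tx":29.5,"ty":25.3,"tz":0,"hand":0},{"ax":0,"ay":0,"az":0,"tx":0,"ty":0,"tz":0,"hand":0}]}}

```text
clock: 8.63
position: [0.4433, 0.2128, 0.2646]
orientation: [3.141, -0.002, 2.223]
force: [-1.1, 0.6, -0.8]
grip_width: 0.019
gripper_force: 40.3
```

```bash
python3 - <<'E'
from h import *
plan(.4443,.205,.15,2.212)
w=arm.snapshot("wrist");w["fish"]=1
print(proj(w,(.4443,.205,.05)),proj(w,(.4443,.205,pose()[0][2]-.094)))
for l in("post_short","post_long"): print(l,[(round(d["conf"],2),d["bbox"]) for d in arm.cut_out(l,w)[:2]])
cv2.imwrite("pics/w4.png",w["frame"])
E
```

```text
pos [0.4433 0.2128 0.2646] rpy [ 3.141e+00 -2.000e-03  2.223e+00] shift [ -7.   -3.9 114.6] az 0.0114 norm 114.9
[314.90908317 206.66131682] [313.54019857 248.26272146]
post_short [(0.55, [302.2, 135.3, 23.3, 24.0])]
post_long [(0.58, [301.2, 62.0, 27.4, 38.8]), (0.53, [294.1, 233.1, 52.9, 140.5])]
```

View pics/w4.png

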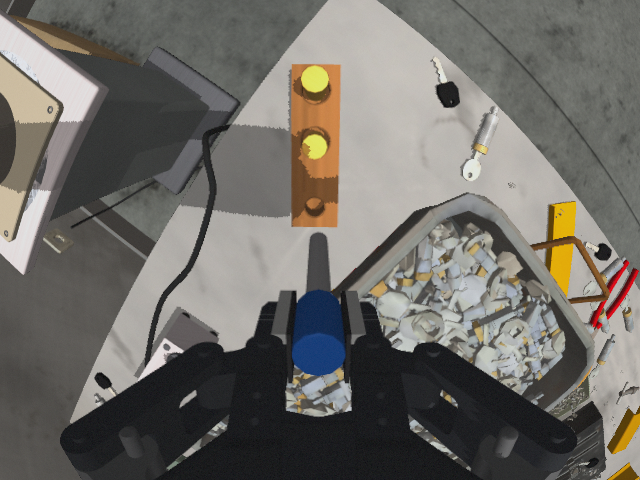

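The empty rod hole shows at (315,206), where the projection puts it. The tool is 8 mm off, so I'll correct that and then descend.

Emit:
{"method": "carry_out", "body": {"steps": [{"ax":0,"ay":0,"az":0.01,"tx":-7,"ty":-4,"tz":20,"hand":0},{"ax":0,"ay":0,"az":0,"tx":0,"ty":0,"tz":30,"hand":0},{"ax":0,"ay":0,"az":0,"tx":0,"ty":0,"tz":30,"hand":0},{"ax":0,"ay":0,"az":0,"tx":0,"ty":0,"tz":20,"hand":0},{"ax":0,"ay":0,"az":0,"tx":0,"ty":0,"tz":0,"hand":0}]}}

```text
clock: 9.2
position: [0.444, 0.1942, 0.1616]
orientation: [-3.135, -0.0, 2.202]
force: [0.5, 0.4, -1.6]
grip_width: 0.0184
gripper_force: 40.2
```

```bash
python3 - <<'E'
from h import *
plan(.4443,.205,.116,2.212)
E
```

```text
pos [0.444  0.1942 0.1616] rpy [-3.135 -0.     2.202] shift [ 8.5  6.9 45.6] az -0.0104 norm 46.9
```

Emit:
{"method": "carry_out", "body": {"steps": [{"ax":0,"ay":0,"az":0,"tx":0,"ty":0,"tz":0,"hand":0},{"ax":0,"ay":0,"az":0,"tx":0,"ty":0,"tz":0,"hand":0},{"ax":0,"ay":0,"az":0,"tx":0,"ty":0,"tz":0,"hand":0},{"ax":0,"ay":0,"az":0,"tx":0,"ty":0,"tz":0,"hand":0},{"ax":0,"ay":0,"az":0,"tx":0,"ty":0,"tz":0,"hand":0}]}}

```text
clock: 9.62
position: [0.4464, 0.197, 0.1663]
orientation: [3.14, -0.0, 2.204]
force: [-0.2, 1.1, -1.7]
grip_width: 0.0189
gripper_force: 40.2
```

```bash
python3 - <<'E'
from h import *
plan(.4443,.205,.116,2.212);print(arm.observe()["dq"])
E
```

```text
pos [0.4464 0.197  0.1663] rpy [ 3.14  -0.     2.204] shift [ 7.7  3.  50.3] az -0.0082 norm 51.0
[-0.00047604  0.00403748  0.00062788  0.00700092 -0.00071178 -0.00362848
  0.00111301]
```

Emit:
{"method": "carry_out", "body": {"steps": [{"ax":0,"ay":0,"az":-0.008,"tx":7.7,"ty":3,"tz":0,"hand":0},{"ax":0,"ay":0,"az":0,"tx":0,"ty":0,"tz":0,"hand":0},{"ax":0,"ay":0,"az":0,"tx":0,"ty":0,"tz":8,"hand":0},{"ax":0,"ay":0,"az":0,"tx":0,"ty":0,"tz":5,"hand":0},{"ax":0,"ay":0,"az":0,"tx":0,"ty":0,"tz":0,"hand":0}]}}

```text
clock: 10.03
position: [0.4429, 0.2043, 0.1507]
orientation: [-3.139, -0.0, 2.212]
force: [0.2, -0.1, -2.0]
grip_width: 0.0188
gripper_force: 40.3
```

```bash
python3 - <<'E'
from h import *
plan(.4443,.205,.116,2.212);print(arm.observe()["dq"])
E
```

```text
pos [0.4429 0.2043 0.1507] rpy [-3.139 -0.     2.212] shift [-0.2  1.6 34.7] az -0.0001 norm 34.7
[ 0.00013642 -0.00823639  0.00150657 -0.01697504  0.00328635  0.02227092
 -0.00229311]
```

Emit:
{"method": "carry_out", "body": {"steps": [{"ax":0,"ay":0,"az":0,"tx":0,"ty":0.5,"tz":0,"hand":0},{"ax":0,"ay":0,"az":0,"tx":0,"ty":0,"tz":5,"hand":0},{"ax":0,"ay":0,"az":0,"tx":0,"ty":0,"tz":5,"hand":0},{"ax":0,"ay":0,"az":0,"tx":0,"ty":0,"tz":6,"hand":0},{"ax":0,"ay":0,"az":0,"tx":0,"ty":0,"tz":6,"hand":0}]}}

```text
clock: 10.45
position: [0.4441, 0.205, 0.1296]
orientation: [-3.142, -0.0, 2.212]
force: [0.4, -0.8, -2.3]
grip_width: 0.0187
gripper_force: 40.3
```

Emit:
{"method": "carry_out", "body": {"steps": [{"ax":0,"ay":0,"az":0,"tx":0,"ty":0,"tz":5,"hand":0},{"ax":0,"ay":0,"az":0,"tx":0,"ty":0,"tz":4,"hand":0},{"ax":0,"ay":0,"az":0,"tx":0,"ty":0,"tz":3,"hand":0},{"ax":0,"ay":0,"az":0,"tx":0,"ty":0,"tz":0,"hand":0},{"ax":0,"ay":0,"az":0,"tx":0,"ty":0,"tz":0,"hand":0}]}}

```text
clock: 10.87
position: [0.4441, 0.205, 0.1183]
orientation: [-3.142, -0.0, 2.212]
force: [0.3, -0.0, -1.4]
grip_width: 0.0192
gripper_force: 40.3
```

Emit:
{"method": "carry_out", "body": {"steps": [{"ax":0,"ay":0,"az":0,"tx":0,"ty":0,"tz":2,"hand":0},{"ax":0,"ay":0,"az":0,"tx":0,"ty":0,"tz":1,"hand":0},{"ax":0,"ay":0,"az":0,"tx":0,"ty":0,"tz":0,"hand":0},{"ax":0,"ay":0,"az":0,"tx":0,"ty":0,"tz":0,"hand":0.5},{"ax":0,"ay":0,"az":0,"tx":0,"ty":0,"tz":0,"hand":0.5}]}}

```text
clock: 11.28
position: [0.4443, 0.2052, 0.1155]
orientation: [3.141, -0.0, 2.212]
force: [-0.1, -0.1, -0.7]
grip_width: 0.0418
gripper_force: 0.0
```

Emit:
{"method": "carry_out", "body": {"steps": [{"ax":0,"ay":0,"az":0,"tx":0,"ty":0,"tz":0,"hand":0.5},{"ax":0,"ay":0,"az":0,"tx":0,"ty":0,"tz":0,"hand":0.5},{"ax":0,"ay":0,"az":0,"tx":0,"ty":0,"tz":-10,"hand":0.5},{"ax":0,"ay":0,"az":0,"tx":0,"ty":0,"tz":-25,"hand":0.5},{"ax":0,"ay":0,"az":0,"tx":0,"ty":0,"tz":-30,"hand":0.5}]}}

```text
clock: 11.7
position: [0.4432, 0.2044, 0.1805]
orientation: [-3.139, -0.0, 2.212]
force: [1.2, 0.1, 0.3]
grip_width: 0.0429
gripper_force: 0.0
```

Emit:
{"method": "carry_out", "body": {"steps": [{"ax":0,"ay":0,"az":0,"tx":0,"ty":0,"tz":-20,"hand":0.5},{"ax":0,"ay":0,"az":0,"tx":0,"ty":0,"tz":0,"hand":0.5},{"ax":0,"ay":0,"az":0,"tx":0,"ty":0,"tz":0,"hand":0.5},{"ax":0,"ay":0,"az":0,"tx":0,"ty":0,"tz":0,"hand":0.5},{"ax":0,"ay":0,"az":0,"tx":0,"ty":0,"tz":0,"hand":0.5}]}}

```text
clock: 12.12
position: [0.4436, 0.2048, 0.1995]
orientation: [-3.14, -0.0, 2.212]
force: [1.0, 0.4, -0.7]
grip_width: 0.0429
gripper_force: 0.0
```

```bash
python3 - <<'E'
from h import *
b=arm.snapshot("top");w=arm.snapshot("wrist");w["fish"]=1
f=b["frame"];H,S,V=cv2.split(cv2.cvtColor(f,cv2.COLOR_BGR2HSV))
v,u=np.nonzero(((H>20)&(H<35)&(S>90)&(V>150))[225:270,185:250]); print("yellow",len(u))
plan(.4050,.2575,.2,2.212)
W=w["frame"];H,S,V=cv2.split(cv2.cvtColor(W,cv2.COLOR_BGR2HSV))
n,lab,st,c=cv2.connectedComponentsWithStats((((H>22)&(H<34)&(S>100)&(V>170))).astype(np.uint8))
for i in range(1,n):
    if st[i,4]>150: print(st[i],c[i].round(1),onz(w,*c[i],.12)[:2].round(4),onz(w,*c[i],.145)[:2].round(4))
print("exp",proj(w,(.405,.2575,.12)),proj(w,(.3755,.297,.145)),proj(w,(.4443,.205,.15)))
cv2.imwrite("pics/w5.png",np.hstack([cv2.resize(W,(400,300)),cv2.resize(f[195:285,185:290],(400,300))]))
E
```

```text
yellow 0
pos [0.4437 0.2048 0.1995] rpy [-3.14  -0.     2.212] shift [65.4  0.5 -0.5] az -0.0001 norm 65.4
[302  36  37  35 975] [319.8  53. ] [0.3725 0.3003] [0.3751 0.2967]
[304 127  32  32 768] [319.8 142.4] [0.4048 0.257 ] [0.4038 0.2582]
[587 206  24  51 849] [598.8 229.4] [0.6112 0.3446] [0.587 0.336]
exp [320.56461256 141.92484105] [320.71505331  52.99457642] [320.94621857 264.08656654]
```

View pics/w5.png

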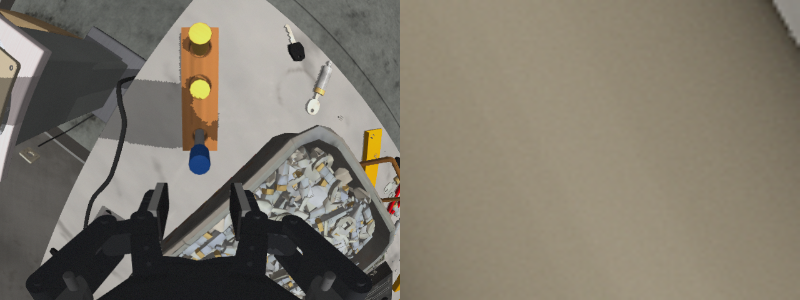

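The rod is back, upright in its hole at (200,158) in the left half of the picture. The end post's disc is larger (37 px against 32 px), so the middle post at (200,88) is the short one. I'll fetch it.

Emit:
{"method": "carry_out", "body": {"steps": [{"ax":0,"ay":0,"az":0,"tx":22,"ty":0.5,"tz":0,"hand":0.5},{"ax":0,"ay":0,"az":0,"tx":22,"ty":0,"tz":0,"hand":0.5},{"ax":0,"ay":0,"az":0,"tx":21,"ty":0,"tz":0,"hand":0.5},{"ax":0,"ay":0,"az":0,"tx":0,"ty":0,"tz":0,"hand":0.5},{"ax":0,"ay":0,"az":0,"tx":0,"ty":0,"tz":20,"hand":0.5}]}}

```text
clock: 12.63
position: [0.4064, 0.2594, 0.1826]
orientation: [3.137, -0.0, 2.214]
force: [2.3, -0.2, 0.1]
grip_width: 0.0425
gripper_force: 0.0
```

Emit:
{"method": "carry_out", "body": {"steps": [{"ax":0,"ay":0,"az":0,"tx":0,"ty":0,"tz":20,"hand":0.5},{"ax":0,"ay":0,"az":0,"tx":0,"ty":0,"tz":10,"hand":0.5},{"ax":0,"ay":0,"az":0,"tx":0,"ty":0,"tz":0,"hand":0.5},{"ax":0,"ay":0,"az":0,"tx":0,"ty":0,"tz":0,"hand":0.5},{"ax":0,"ay":0,"az":0,"tx":0,"ty":0,"tz":0,"hand":0.5}]}}

```text
clock: 13.05
position: [0.4062, 0.2576, 0.1512]
orientation: [3.141, -0.0, 2.211]
force: [-0.3, 0.2, 0.4]
grip_width: 0.0427
gripper_force: 0.0
```

```bash
python3 - <<'E'
from h import *
plan(.4048,.2572,.091,2.212)
E
```

```text
pos [0.4062 0.2576 0.1512] rpy [ 3.141 -0.     2.211] shift [ 0.5 -1.4 60.2] az -0.0005 norm 60.2
```

Emit:
{"method": "carry_out", "body": {"steps": [{"ax":0,"ay":0,"az":0,"tx":0.5,"ty":-1.4,"tz":15,"hand":0.5},{"ax":0,"ay":0,"az":0,"tx":0,"ty":0,"tz":18,"hand":0.5},{"ax":0,"ay":0,"az":0,"tx":0,"ty":0,"tz":15,"hand":0.5},{"ax":0,"ay":0,"az":0,"tx":0,"ty":0,"tz":12,"hand":0.5},{"ax":0,"ay":0,"az":0,"tx":0,"ty":0,"tz":0,"hand":0.5}]}}

```text
clock: 13.47
position: [0.4037, 0.2565, 0.0892]
orientation: [-3.14, 0.0, 2.212]
force: [-0.1, -0.2, -0.5]
grip_width: 0.0428
gripper_force: 0.0
```

Emit:
{"method": "carry_out", "body": {"steps": [{"ax":0,"ay":0,"az":0,"tx":0,"ty":0,"tz":0,"hand":0.5},{"ax":0,"ay":0,"az":0,"tx":0,"ty":0,"tz":0,"hand":0},{"ax":0,"ay":0,"az":0,"tx":0,"ty":0,"tz":0,"hand":0},{"ax":0,"ay":0,"az":0,"tx":0,"ty":0,"tz":0,"hand":0},{"ax":0,"ay":0,"az":0,"tx":0,"ty":0,"tz":0,"hand":0}]}}

```text
clock: 13.88
position: [0.4051, 0.2576, 0.0917]
orientation: [3.139, -0.0, 2.212]
force: [-1.1, -0.8, 6.5]
grip_width: 0.0191
gripper_force: 39.2
```

Emit:
{"method": "carry_out", "body": {"steps": [{"ax":0,"ay":0,"az":0,"tx":0,"ty":0,"tz":-10,"hand":0},{"ax":0,"ay":0,"az":0,"tx":0,"ty":0,"tz":-30,"hand":0},{"ax":0,"ay":0,"az":0,"tx":0,"ty":0,"tz":-40,"hand":0},{"ax":0,"ay":0,"az":0,"tx":0,"ty":0,"tz":-40,"hand":0},{"ax":0,"ay":0,"az":0,"tx":0,"ty":0,"tz":-36,"hand":0}]}}

```text
clock: 14.3
position: [0.404, 0.2566, 0.2495]
orientation: [3.141, -0.0, 2.211]
force: [0.8, 0.5, -1.2]
grip_width: 0.0185
gripper_force: 39.5
```

Emit:
{"method": "carry_out", "body": {"steps": [{"ax":0,"ay":0,"az":0,"tx":0,"ty":0,"tz":0,"hand":0},{"ax":0,"ay":0,"az":0,"tx":0,"ty":0,"tz":0,"hand":0},{"ax":0,"ay":0,"az":0,"tx":0,"ty":0,"tz":0,"hand":0},{"ax":0,"ay":0,"az":0,"tx":0,"ty":0,"tz":0,"hand":0},{"ax":0,"ay":0,"az":0,"tx":0,"ty":0,"tz":0,"hand":0}]}}

```text
clock: 14.72
position: [0.4036, 0.2565, 0.245]
orientation: [-3.139, 0.0, 2.212]
force: [0.4, 0.9, -0.9]
grip_width: 0.0189
gripper_force: 39.6
```

```bash
python3 - <<'E'
from h import *
plan(.4246,-.1055,.248,1.566,10)
E
```

```text
pos [0.4036 0.2565 0.245 ] rpy [-3.139  0.     2.212] shift [-30.3 -20.   -0.2] az 0.0646 norm 36.3
```

Emit:
{"method": "carry_out", "body": {"steps": [{"ax":0,"ay":0,"az":0,"tx":-30,"ty":-20,"tz":0,"hand":0},{"ax":0,"ay":0,"az":0,"tx":-30,"ty":-20,"tz":0,"hand":0},{"ax":0,"ay":0,"az":0,"tx":-30,"ty":-20,"tz":0,"hand":0},{"ax":0,"ay":0,"az":0,"tx":-30,"ty":-20,"tz":0,"hand":0},{"ax":0,"ay":0,"az":0,"tx":-30,"ty":-20,"tz":0,"hand":0}]}}

```text
clock: 15.13
position: [0.4131, 0.0752, 0.2454]
orientation: [-3.14, -0.001, 2.212]
force: [1.1, 0.2, -1.4]
grip_width: 0.0188
gripper_force: 39.6
```

Emit:
{"method": "carry_out", "body": {"steps": [{"ax":0,"ay":0,"az":0,"tx":-30,"ty":-20,"tz":0,"hand":0},{"ax":0,"ay":0,"az":0,"tx":-30,"ty":-20,"tz":0,"hand":0},{"ax":0,"ay":0,"az":0,"tx":-30,"ty":-20,"tz":0,"hand":0},{"ax":0,"ay":0,"az":0,"tx":-30,"ty":-20,"tz":0,"hand":0},{"ax":0,"ay":0,"az":0,"tx":-30,"ty":-20,"tz":0,"hand":0}]}}

```text
clock: 15.55
position: [0.4226, -0.1048, 0.2456]
orientation: [-3.141, -0.001, 2.212]
force: [0.6, 0.3, -1.0]
grip_width: 0.0187
gripper_force: 39.6
```

Emit:
{"method": "carry_out", "body": {"steps": [{"ax":0,"ay":0,"az":0.108,"tx":0,"ty":0,"tz":0,"hand":0},{"ax":0,"ay":0,"az":0.108,"tx":0,"ty":0,"tz":0,"hand":0},{"ax":0,"ay":0,"az":0.108,"tx":0,"ty":0,"tz":0,"hand":0},{"ax":0,"ay":0,"az":0.108,"tx":0,"ty":0,"tz":0,"hand":0},{"ax":0,"ay":0,"az":0.108,"tx":0,"ty":0,"tz":0,"hand":0}]}}

```text
clock: 15.97
position: [0.4228, -0.1031, 0.2454]
orientation: [-3.14, 0.0, 1.666]
force: [0.8, -0.3, -1.4]
grip_width: 0.0185
gripper_force: 39.7
```

Emit:
{"method": "carry_out", "body": {"steps": [{"ax":0,"ay":0,"az":0.106,"tx":0,"ty":0,"tz":0,"hand":0},{"ax":0,"ay":0,"az":0,"tx":0,"ty":0,"tz":0,"hand":0},{"ax":0,"ay":0,"az":0,"tx":0,"ty":0,"tz":0,"hand":0},{"ax":0,"ay":0,"az":0,"tx":0,"ty":0,"tz":0,"hand":0},{"ax":0,"ay":0,"az":0,"tx":0,"ty":0,"tz":0,"hand":0}]}}

```text
clock: 16.38
position: [0.4232, -0.103, 0.2461]
orientation: [-3.141, -0.0, 1.568]
force: [0.1, 0.2, -0.7]
grip_width: 0.0192
gripper_force: 39.7
```

```bash
python3 - <<'E'
from h import *
plan(.4246,-.1056,.16,1.566)
w,m=ringw(); z=pose()[0][2]-.0715
print(proj(w,(*pose()[0][:2],z)),pose())
cv2.imwrite("pics/w6.png",w["frame"])
E
```

```text
pos [ 0.4232 -0.103   0.2461] rpy [-3.141 -0.     1.568] shift [-2.6  1.4 86.1] az 0.0024 norm 86.1
ring px 336 [320.06260977 211.35485531] fit [ 0.4244 -0.1058  0.0185]
[318.64295005 249.71853454] (array([ 0.42326287, -0.10303015,  0.24615664]), array([-3.14133658e+00, -4.81748145e-05,  1.56781228e+00]))
```

View pics/w6.png

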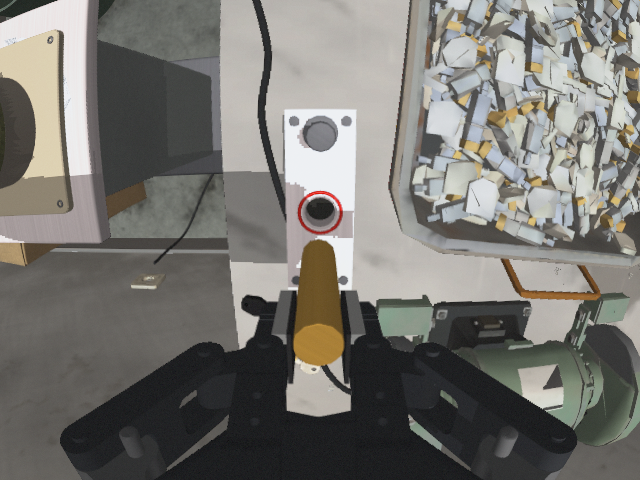

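The post hangs straight with its foot at (319,245), and the ring is at (320,212). I'll correct by tx -2.6 and ty 1.3, then descend to just above the hole.

Emit:
{"method": "carry_out", "body": {"steps": [{"ax":0,"ay":0,"az":0,"tx":-2.6,"ty":1.3,"tz":20,"hand":0},{"ax":0,"ay":0,"az":0,"tx":0,"ty":0,"tz":30,"hand":0},{"ax":0,"ay":0,"az":0,"tx":0,"ty":0,"tz":25,"hand":0},{"ax":0,"ay":0,"az":0,"tx":0,"ty":0,"tz":11,"hand":0},{"ax":0,"ay":0,"az":0,"tx":0,"ty":0,"tz":0,"hand":0}]}}

```text
clock: 16.85
position: [0.4229, -0.1054, 0.1579]
orientation: [-3.137, 0.0, 1.567]
force: [-0.9, 0.8, -1.6]
grip_width: 0.0189
gripper_force: 39.6
```

Emit:
{"method": "carry_out", "body": {"steps": [{"ax":0,"ay":0,"az":0,"tx":0,"ty":0,"tz":0,"hand":0},{"ax":0,"ay":0,"az":0,"tx":0,"ty":0,"tz":0,"hand":0},{"ax":0,"ay":0,"az":0,"tx":0,"ty":0,"tz":0,"hand":0},{"ax":0,"ay":0,"az":0,"tx":0,"ty":0,"tz":0,"hand":0},{"ax":0,"ay":0,"az":0,"tx":0,"ty":0,"tz":0,"hand":0}]}}

```text
clock: 17.27
position: [0.4251, -0.1056, 0.1609]
orientation: [3.14, -0.0, 1.566]
force: [0.3, 1.0, -1.6]
grip_width: 0.0188
gripper_force: 39.6
```

```bash
python3 - <<'E'
from h import *
plan(.4245,-.1057,.118,1.566)
E
```

```text
pos [ 0.4251 -0.1056  0.1609] rpy [ 3.14  -0.     1.566] shift [-0.1 -0.6 42.9] az 0.0001 norm 42.9
```

Emit:
{"method": "carry_out", "body": {"steps": [{"ax":0,"ay":0,"az":0,"tx":0,"ty":-0.5,"tz":5,"hand":0},{"ax":0,"ay":0,"az":0,"tx":0,"ty":0,"tz":6,"hand":0},{"ax":0,"ay":0,"az":0,"tx":0,"ty":0,"tz":6,"hand":0},{"ax":0,"ay":0,"az":0,"tx":0,"ty":0,"tz":5,"hand":0},{"ax":0,"ay":0,"az":0,"tx":0,"ty":0,"tz":4,"hand":0}]}}

```text
clock: 17.68
position: [0.4237, -0.1056, 0.1333]
orientation: [-3.141, 0.0, 1.566]
force: [0.3, -0.6, -1.6]
grip_width: 0.0185
gripper_force: 39.7
```

Emit:
{"method": "carry_out", "body": {"steps": [{"ax":0,"ay":0,"az":0,"tx":0,"ty":0,"tz":4,"hand":0},{"ax":0,"ay":0,"az":0,"tx":0,"ty":0,"tz":4,"hand":0},{"ax":0,"ay":0,"az":0,"tx":0,"ty":0,"tz":4,"hand":0},{"ax":0,"ay":0,"az":0,"tx":0,"ty":0,"tz":3,"hand":0},{"ax":0,"ay":0,"az":0,"tx":0,"ty":0,"tz":0,"hand":0}]}}

```text
clock: 18.1
position: [0.4242, -0.1057, 0.119]
orientation: [-3.142, 0.0, 1.566]
force: [-0.0, -0.3, -1.4]
grip_width: 0.0185
gripper_force: 39.7
```

Emit:
{"method": "carry_out", "body": {"steps": [{"ax":0,"ay":0,"az":0,"tx":0,"ty":0,"tz":1.5,"hand":0},{"ax":0,"ay":0,"az":0,"tx":0,"ty":0,"tz":0,"hand":0},{"ax":0,"ay":0,"az":0,"tx":0,"ty":0,"tz":0,"hand":0},{"ax":0,"ay":0,"az":0,"tx":0,"ty":0,"tz":0,"hand":0.5},{"ax":0,"ay":0,"az":0,"tx":0,"ty":0,"tz":0,"hand":0.5}]}}

```text
clock: 18.52
position: [0.4243, -0.1056, 0.1179]
orientation: [3.141, -0.0, 1.566]
force: [-0.6, 0.3, 0.8]
grip_width: 0.0419
gripper_force: 0.0
```

Emit:
{"method": "carry_out", "body": {"steps": [{"ax":0,"ay":0,"az":0,"tx":0,"ty":0,"tz":0,"hand":0.5},{"ax":0,"ay":0,"az":0,"tx":0,"ty":0,"tz":0,"hand":0.5},{"ax":0,"ay":0,"az":0,"tx":0,"ty":0,"tz":-10,"hand":0.5},{"ax":0,"ay":0,"az":0,"tx":0,"ty":0,"tz":-25,"hand":0.5},{"ax":0,"ay":0,"az":0,"tx":0,"ty":0,"tz":-30,"hand":0.5}]}}

```text
clock: 18.93
position: [0.4229, -0.1057, 0.183]
orientation: [-3.138, 0.001, 1.565]
force: [0.7, -0.2, -0.6]
grip_width: 0.0427
gripper_force: 0.0
```

Emit:
{"method": "carry_out", "body": {"steps": [{"ax":0,"ay":0,"az":0,"tx":0,"ty":0,"tz":-30,"hand":0.5},{"ax":0,"ay":0,"az":0,"tx":0,"ty":0,"tz":-20,"hand":0.5},{"ax":0,"ay":0,"az":0,"tx":0,"ty":0,"tz":0,"hand":0.5},{"ax":0,"ay":0,"az":0,"tx":0,"ty":0,"tz":0,"hand":0.5},{"ax":0,"ay":0,"az":0,"tx":0,"ty":0,"tz":0,"hand":0.5}]}}

```text
clock: 19.35
position: [0.4238, -0.1056, 0.2325]
orientation: [-3.141, -0.0, 1.566]
force: [-0.1, -0.0, 0.1]
grip_width: 0.0426
gripper_force: 0.0
```

```bash
python3 - <<'E'
from h import *
a=arm.snapshot("scene");w=arm.snapshot("wrist")
cv2.imwrite("pics/f.png",np.hstack([cv2.resize(w["frame"],(400,300)),cv2.resize(a["frame"][160:310,200:450],(400,300))]))
E
```

```text
(no output)
```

View pics/f.png

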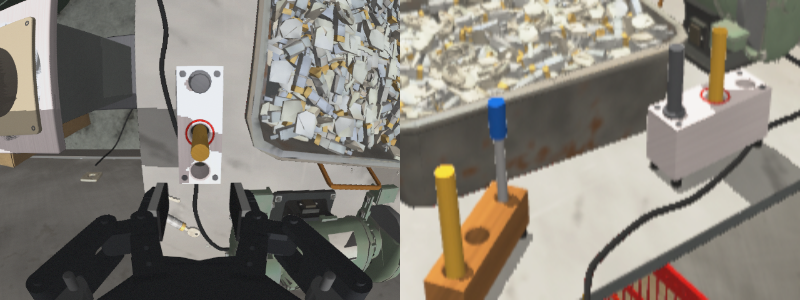

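The brass post stands upright in the ringed hole, top at (718,28) in the right half, level with the steel post. The rod (497,150) and the long post (450,220) are both in the rack, and the gripper is clear.

```bash
python3 -c "
from station import arm
print(arm.hand_in())"
```

```text
the job is handed in; nothing more can be done
None
```

I handed the job in at about 19 s: the rod found the ringed hole to be 25 mm deep and is back in its rack hole, the short brass post stands bottomed there and looks level with the steel post, and the long post stayed in the rack; the hand-in returned no verdict.

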